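# Draw the specimen tray from under the dryer hood

### The job

The tray of dried film specimens is under the roof of the low dryer: stand the jar that is in its way upright on bare bench, push the sliding stop aside, and draw the tray flat along the bed until all of it is clear of the roof's front edge. Only then lift it by its centre rib, keep it level, and set it down gently on the stone cooling slab, centred and lengthwise along the slab. Leave everything else on the bench where it is.

Things in the scene. Friction and masses are not known exactly. Their poses are not given: they have to be found in the camera images.
- station: Fixed low dryer. Origin at bench level under the middle of its open apron; -x is its open front, +x goes in under the roof, the stop slides to +y. Its aluminium bed is a 340 x 170 mm plate from x=-100 to +240 mm, top at z=12. Two guide rails with inner faces at y=+/-58 mm (tops z=24) run from x=+40 to the back; the tray slides between them, 3 mm play each side.
- lip (a point): Middle of the lower front edge of the dryer's overhanging white roof: station x=+90, z=56 mm. The roof is 168 mm wide, 10 mm thick (top z=66) and reaches back to x=+240; on it, from x=+162 back, stands a blue fan box with a steel stub, up to z=186 mm. All of the tray is clear of the roof when the tray's centre is at station x below +10 mm.
- stop (a joint): Travel of the sliding stop, m: towards the station's +y, 0 (in front of the tray) to 0.055 (aside, end of travel; above 0.045 it is clear of the tray). Starts at 0 to 0.012. Only friction of 1.5 N holds it; it stays where left.
- stop_top (a point): Top centre of the stop's black upright post (16 mm diameter, from z=28.5 to 64.5 mm above the bench). The post stands on a dark steel block 20 (x) x 30 (y) x 16 mm that slides on the bed along the station's y, at station x=+10 mm; at joint 0 the post is at station y=+30 mm.
- tray_c (a point): Centre of the loose aluminium tray, 18 mm above its underside; x along its length, to its rear (into the dryer). 160 long x 110 wide mm, floor 4 mm thick, 0.25 to 0.5 kg. In its middle a lengthwise rib to grip: 50 long (x) x 12 thick (y) mm, top 36 mm above the underside; amber specimens are fixed beside it. Starts on the bed, centre at station x=+110 to +125 mm, y=0, yaw within 0.02 rad.
- tray_front (a point): Middle of the top edge of the tray's front wall, 22 mm above its underside; the wall is 5 mm thick (tray x=-80 to -75 mm). The other walls are 14 mm high. At the start only the front 45 to 60 mm of the tray stand out from under the roof. Closed fingers put down inside the front wall can hook it and pull.
- slab: Fixed marble cooling slab, origin at bench level under its centre, 190 long (x) x 140 wide (y) mm, top at z=25 mm. The tray goes on it with its length along the slab's x, either way round.
- jar_c (a point): Centre (half-way up) of the loose capped glass jar, 48 mm diameter, 80 mm high, upright, mass 0.15 kg. It starts standing on the station's apron in front of the stop.
- beaker_c (a point): Bystander: open glass beaker, 64 mm diameter, 85 mm high, on the bench between station and slab; point half-way up its axis.
- bottle_c (a point): Bystander: amber bottle, 64 mm diameter, 140 mm high, beyond the slab; point half-way up its axis.
- logger: Bystander: yellow and white data logger, 130 x 85 x 47 mm, far left or right; origin at the centre of its underside.
- bowl: Bystander: white bowl, 100 mm diameter, 50 mm high, far left or right; origin at the centre of its underside.
Things that resemble listed ones, but are neither listed nor needed, are in the scene too. What is shaped like the slab but blue or brown is not meant.

How it is judged:
By the outcome, as a careful person would: the job done as asked, in the order asked, and still so for the second after the job is handed in, with the robot touching nothing.
It also fails if it takes over 72 s, if anything falls off the work surface, if the arm or the gripper's body presses on something with over 40 N, if the wrist force passes 120 N, or if a joint passes its speed limit or range.

### The arm

A 6-joint arm with a two-finger parallel gripper is mounted at the origin on the work surface. World frame = base frame: x ahead of the robot, y to its left, z up, the work surface at z = 0. Lengths are in mm, angles in rad, forces in N, time in s.
With the tool pointing down it reaches from about 375 to 925 mm from the base axis. Payload 5.7 kg.
Tool frame: the origin (TCP) lies on the mounting face of the last link; the fingertips stand 182 mm ahead of it and the grasp point (between the pads) lies 163 mm ahead of it; z points along the fingers, y is the line along which they close (so a half turn about z gives the same grasp; the last joint's range is limited). The gripper opens to 88 mm and grips with 3 to 60 N. Pads are 20 mm wide; open, the fingers measure 115 mm over their backs; the gripper's body (75 mm by 178 mm) begins 61 mm behind the grasp point.
Start: joints at [0.997, 0.359, 1.51, -0, 1.272, -0.115], TCP at [265.722, 537.938, 404.623] pointing down, gripper open.
Joint ranges: [-2.97, 2.97], [-1.01, 2.36], [0.21, 2.38], [-0.96, 4.11], [0.2, 2.71], [-2.98, 2.98]. Speed limits (rad/s): [2.39, 2.39, 3.14, 3.14, 3.14, 3.14].

### API

Orientations are given as a unit quaternion [w, x, y, z].
In Python, from workcell import r gives the robot as it stands. Calls block until the motion is done:
- r.reach(position, orientation): joint-space move of the TCP to a pose.
- r.move_straight(position, feed=150, ori=None, threshold=None): straight line of the TCP; ori=None keeps the orientation; feed is the mean speed in mm/s. With threshold (N) it stops when the force on the tool has changed by that much, and returns True; else False.
- r.set_joints(angles): joint-space move.
- r.grip(opening): opening from 0.0 (shut) to 1.0 (fully open); the grip force is fixed at half the most; returns when the fingers have stopped.
- r.wait(seconds).
- r.ik(position, orientation): joint angles nearest the present ones, or None.
- r.get_image(name): name is "side" or "top" or "wrist"; returns a dict with "image" (480x640x3 uint8, red, green, blue), "fx", "fy", "cx", "cy" (pixels), "position" and "rotation" of the camera in the world. Camera axes: x right, y up, looking along -z (the intrinsics and any distortion apply to the point x, -y, -z); pixel columns grow to the right and rows downward; lengths in mm; the calibration is good to about 2 mm. A picture is of the moment at which its call begins. There is no depth.
A pose or a line that the arm cannot do raises r.Unreachable and nothing moves.
- r.close_job(): hands the job in; it is judged then, once.
Readings, each from a call of its own:
- r.read_time_s(): time.
- r.read_qpos(): joint angles.
- r.read_joint_velocities(): joint speeds.
- r.read_joint_efforts(): joint torques, N m.
- r.read_ee_pos(): TCP position.
- r.read_ee_rot(): TCP orientation.
- r.read_contact_force(): force on the tool from outside, world axes, zero at the start.
- r.read_ft_torque(): the same for the moment, N m.
- r.read_opening(): opening from 0.0 (shut) to 1.0 (fully open).
- r.read_grip_force(): force on a finger pad.
Only numpy, scipy, OpenCV 4.12 (cv2) and the standard library are available. Lean on these libraries where they do the work, as an engineer would, in place of code of your own. Each camera call takes 0.05 s, during which the arm holds its last target. There are 200 camera calls.

## Working session

There is one attempt and no reset: what is moved stays moved. The work goes in short steps, each a Python script; the robot and the scene stay as the last script left them, time stands still between calls to the robot, and variables do not carry over. Pictures are saved under pics/ and viewed, at most 10 in all, crops included, and the job is handed in when it is done.

```bash
ls; mkdir -p pics; python3 - <<'E'
from workcell import r
import cv2
for n in("top","side"):
    d=r.get_image(n); cv2.imwrite(f"pics/{n}0.png",d["image"][:,:,::-1])
    print(n,{k:(v.tolist() if hasattr(v,'tolist') else v) for k,v in d.items() if k!="image"})
print(r.read_ee_rot(),r.read_time_s())
E
```

```text
pics
top {'fx': 513.6990894876534, 'fy': 513.6990894876534, 'cx': 319.13860106217527, 'cy': 232.0561362952491, 'position': [300.1303039985053, 21.491900973344823, 1706.5293346746969], 'rotation': [-0.6996239022761898, -0.04443776506510389, 0.05282406902823964, 0.7111689659505362]}
side {'fx': 604.3240616389808, 'fy': 604.3240616389808, 'cx': 324.09960446982524, 'cy': 238.48597064397538, 'position': [384.6192667168422, 1428.6063456227935, 1187.2650178807057], 'rotation': [-0.049095838979806176, -0.01780795941759313, 0.4368695219527848, 0.8980075144256842]}
[-2.84091778e-04  2.27398003e-01  9.73801558e-01 -7.70143626e-04] 0.1
```

View pics/top0.png

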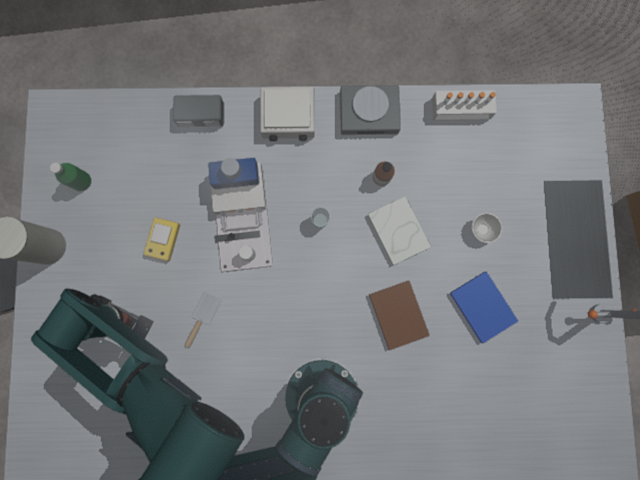

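View pics/side0.png

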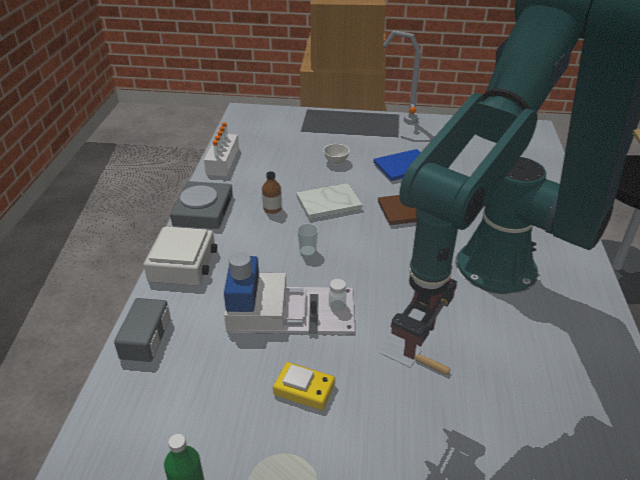

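```bash
cat > h.py <<'E'
import numpy as np, cv2
from scipy.spatial.transform import Rotation as R
from workcell import r
def ray(d,uv):
    q=np.asarray(d["rotation"],float); M=R.from_quat(np.r_[q[1:],q[0]]).as_matrix() if q.size==4 else q.reshape(3,3)
    v=np.array([(uv[0]-d["cx"])/d["fx"],-(uv[1]-d["cy"])/d["fy"],-1.])
    return np.asarray(d["position"],float),M@v
def onz(d,uv,z):
    p,v=ray(d,uv); return p+v*(z-p[2])/v[2]
def proj(d,P):
    q=np.asarray(d["rotation"],float); M=R.from_quat(np.r_[q[1:],q[0]]).as_matrix()
    c=M.T@(np.asarray(P,float)-d["position"]); return np.array([d["cx"]-d["fx"]*c[0]/c[2],d["cy"]+d["fy"]*c[1]/c[2]])
def down(yaw):
    """tool z down, tool y (closing line) at world direction yaw+90deg"""
    m=np.array([[np.cos(yaw),np.sin(yaw),0],[np.sin(yaw),-np.cos(yaw),0],[0,0,-1]])
    q=R.from_matrix(m).as_quat(); return np.r_[q[3],q[:3]]
def save(d,n,crop=None,s=1):
    im=d["image"][:,:,::-1]
    if crop: a,b,c,e=crop; im=im[b:e,a:c]
    cv2.imwrite(f"pics/{n}.png",cv2.resize(im,None,fx=s,fy=s,interpolation=cv2.INTER_CUBIC))
E
python3 - <<'E'
from h import *
d=r.get_image("top"); save(d,"topc",(200,140,440,280),3.3)
for n,uv,z in [("jar",(246,251),80),("stop",(232,236),64),("bedfrontL",(219,271),12),("bedfrontR",(271,266),12),("roof FL",(213,212),66),("roofFR",(266,206),66),("beaker",(320,215),85),("slab a",(369,215),25),("slab b",(407,198),25),("slab c",(430,242),25),("slab d",(390,263),25),("bottle",(386,170),140),("logger",(161,240),47),("bowl",(487,228),50),("trowel",(205,307),5)]:
    print(n,onz(d,uv,z).round(0))
q=r.read_ee_rot();print(R.from_quat(np.r_[q[1:],q[0]]).as_matrix().round(2),d["image"].shape)
w=r.get_image("wrist");print(w["position"],w["rotation"],w["fx"])
E
```

```text
jar [468. 234.  80.]
stop [519. 281.  64.]
bedfrontL [411. 331.  12.]
bedfrontR [424. 160.  12.]
roof FL [598. 342.  66.]
roofFR [615. 171.  66.]
beaker [580.  -3.  85.]
slab a [ 588. -167.   25.]
slab b [ 643. -296.   25.]
slab c [ 494. -366.   25.]
slab d [ 427. -231.   25.]
bottle [ 710. -212.  140.]
logger [512. 513.  47.]
bowl [ 534. -549.   50.]
trowel [294. 377.   5.]
[[-0.9   0.44 -0.  ]
 [ 0.44  0.9  -0.  ]
 [ 0.   -0.   -1.  ]] (480, 640, 3)
[195.83744256 571.78762953 383.9567947 ] [ 0.84073834 -0.12205275 -0.07485293  0.5221678 ] 346.22650500182743
```

View pics/topc.png

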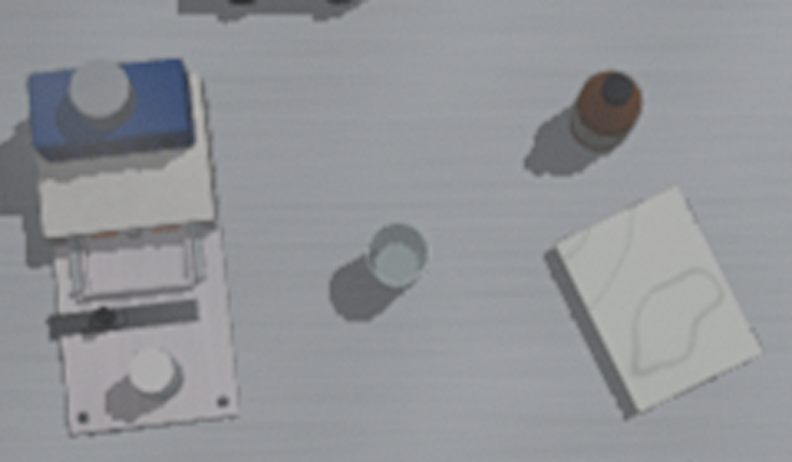

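```bash
python3 - <<'E'
from h import *
Y=np.pi+0.09
r.reach([480,238,430],down(Y))
d=r.get_image("wrist"); save(d,"w1"); np.save("w1.npy",d,allow_pickle=True)
p,v=ray(d,(320,240));print(p,v,r.read_time_s(),r.read_qpos())
E
```

```text
[402.27708119 230.97776221 409.91360043] [ 0.27455713  0.03164691 -0.96109949] 1.6333 [ 3.32739757e-01  2.43402063e-01  1.61436906e+00  3.87881093e-04
  1.28398854e+00 -1.32876598e+00]
```

View pics/w1.png

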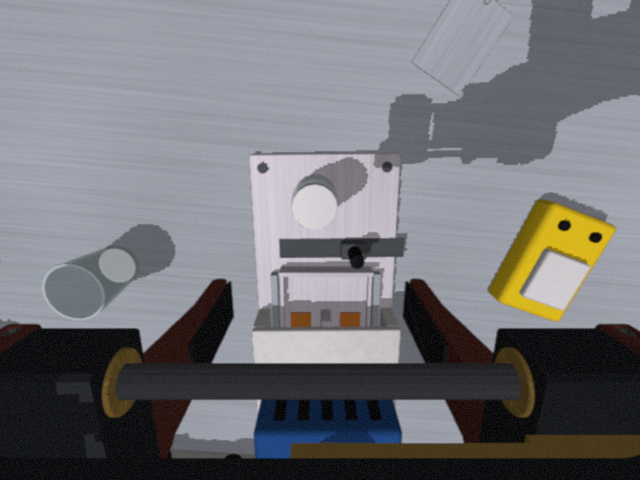

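```bash
python3 - <<'E'
from h import *
d=np.load("w1.npy",allow_pickle=True).item()
P=lambda n,uv,z:(print(n,onz(d,uv,z).round(1)),onz(d,uv,z))[1]
a=P("front -y",(250,154),12);b=P("front +y",(400.5,154),12)
v=b-a;yaw=np.arctan2(-v[0],v[1]);print(yaw,np.hypot(*v[:2]))
c=P("lip -y",(254,331),66);e=P("lip +y",(398.5,331),66);w=e-c;print(np.arctan2(-w[0],w[1]),np.hypot(*w[:2]))
ex=np.array([np.cos(yaw),np.sin(yaw)]);ey=np.array([-ex[1],ex[0]])
o1=((a+b)/2)[:2]+100*ex;o2=((c+e)/2)[:2]-90*ex;print("origin",o1,o2)
o=o1
for n,uv,z in [("jar",(315,204),92),("post",(356,259),64.5),("frontwall -y",(273,270),34),("frontwall +y",(381,270),34),("wall mid",(327,270),34)]:
    q=P(n,uv,z)[:2]-o;print("  st",q@ex,q@ey)
# slab from top cam
t=r.get_image("top");im=t["image"].astype(int)
hsv=cv2.cvtColor(t["image"],cv2.COLOR_RGB2HSV)
roi=(slice(190,275),slice(360,440))
print(t["image"][230,400],t["image"][230,350],t["image"][205,380])
g=im[...,0]-im[...,2]+0
m=np.zeros(g.shape,np.uint8);m[roi]=((g[roi]>-3)&(im[...,0][roi]>140))*255
m=cv2.morphologyEx(m,cv2.MORPH_CLOSE,np.ones((5,5)));cs=cv2.findContours(m,0,2)[0];k=max(cs,key=cv2.contourArea)
bx=cv2.boxPoints(cv2.minAreaRect(k));q=np.array([onz(t,x,25) for x in bx]);print(bx,q.round(),np.linalg.norm(np.diff(q,axis=0),axis=1),q.mean(0))
E
```

```text
front -y [423.6 157.3  12. ]
front +y [408.7 324.4  12. ]
0.08926669468199615 167.688660519991
lip -y [612.7 178.3  66. ]
lip +y [598.4 339.6  66. ]
0.08881920937290873 161.9006712999141
origin [515.74399326 249.7681795 ] [515.89953175 250.91654574]
jar [458.9 233.7  92. ]
  st -58.021968976049536 -10.967487572114068
post [518.3 282.1  64.5]
  st 5.472882926380077 31.956748798108823
frontwall -y [550.5 192.4  34. ]
  st 29.544745613825032 -60.261450146459524
frontwall +y [539.4 317.1  34. ]
  st 29.579507827323017 64.94993934997167
wall mid [545.  254.7  34. ]
  st 29.562124403378032 2.3358982019370256
[183 184 182] [160 164 167] [159 162 165]
[[367.80005 213.6    ]
 [405.00006 195.     ]
 [430.80005 246.6    ]
 [393.60004 265.2    ]] [[ 592. -163.   25.]
 [ 654. -290.   25.]
 [ 479. -368.   25.]
 [ 419. -243.   25.]] [140.46420831 191.55136264 138.5699842 ] [ 535.98259388 -266.02512078   25.        ]
```

```bash
cat >> h.py <<'E'
YAW=0.0892; O=np.array([515.8,250.3]); EX=np.array([np.cos(YAW),np.sin(YAW)]);EY=np.array([-EX[1],EX[0]])
def S(x,y,z): return [*(O+x*EX+y*EY),z]
QS=down(np.pi+YAW)
E
python3 - <<'E'
from h import *
r.reach([460,234,300],QS)
r.move_straight([460,234,217],feed=150)
r.grip(0.3); print("open",r.read_opening(),r.read_grip_force())
r.move_straight([460,234,330],feed=200)
r.move_straight([440,50,330],feed=250)
r.move_straight([440,50,220],feed=200)
print(r.move_straight([440,50,200],feed=30,threshold=3),r.read_ee_pos())
r.grip(1.0)
r.move_straight([440,50,330],feed=250)
d=r.get_image("side"); save(d,"s1",(160,220,480,400),2.4)
print(r.read_time_s())
E
```

```text
open 0.5424688492549898 30.00067231245339
True [440.11193953  49.9527202  204.73860709]
8.0
```

View pics/s1.png

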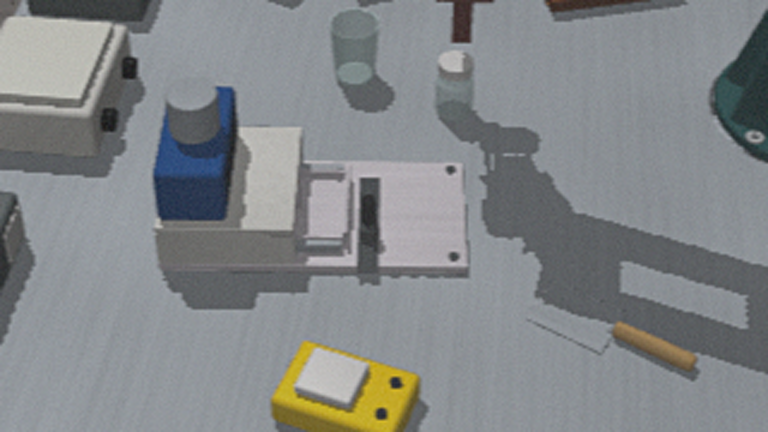

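```bash
python3 - <<'E'
from h import *
r.grip(0.0)
r.reach(S(9,-8,300),QS)
r.move_straight(S(9,-8,222),feed=150)
print("push",r.move_straight(S(9,66,222),feed=50,threshold=10))
p=r.read_ee_pos();q=p[:2]-O;print("tool st",q@EX,q@EY,r.read_contact_force())
r.move_straight(S(9,q@EY-3,222),feed=50)
r.move_straight(S(9,q@EY-3,280),feed=200)
r.move_straight(S(58,0,280),feed=200)
r.move_straight(S(58,0,210),feed=150)
print("down",r.move_straight(S(58,0,198),feed=20,threshold=4),r.read_ee_pos())
d=r.get_image("side"); save(d,"s2",(220,260,370,350),5)
print(r.read_time_s())
E
```

```text
push False
tool st 9.207024102823667 65.94988754639674 [ 0.36576675 -0.61442318  0.85907336]
down True [573.51599004 255.36864776 198.39421306]
14.9917
```

View pics/s2.png

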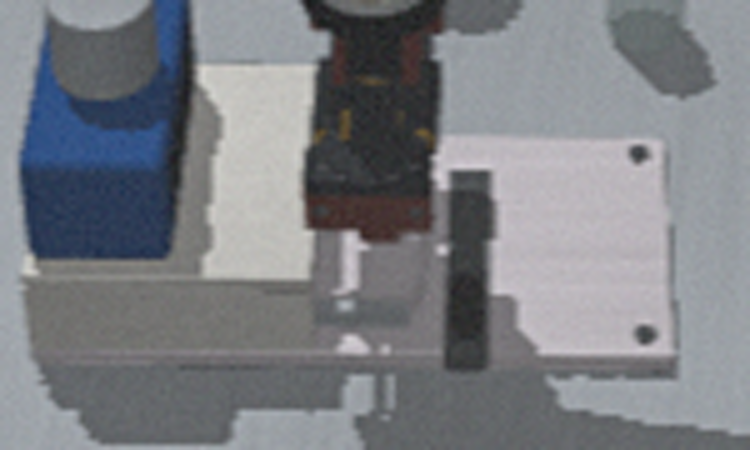

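```bash
python3 - <<'E'
from h import *
d=r.get_image("side")
for y in (35,60,75,85):print(y,(proj(d,S(10,y,64.5))-[220,260])*5,(proj(d,S(10,y,28))-[220,260])*5)
w=r.get_image("wrist");save(w,"w2")
for y in (60,75,85):print(y,proj(w,S(10,y,64.5)))
E
```

```text
35 [461.89339008 217.53776508] [461.96591919 266.52409269]
60 [460.45874082 251.13520727] [460.55236022 300.24998832]
75 [459.58066924 271.6983932 ] [459.6874384  320.88603102]
85 [458.98790571 285.58007082] [459.1036556  334.81441915]
60 [496.18360325 231.94237158]
75 [540.31561711 231.9049946 ]
85 [569.73629014 231.88007718]
```

View pics/w2.png

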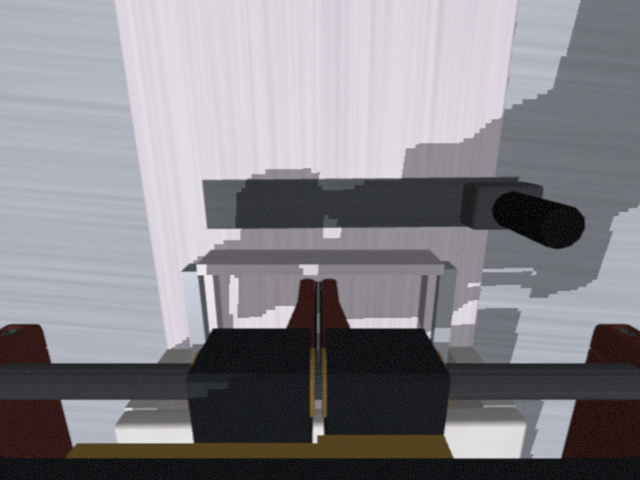

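```bash
python3 - <<'E'
from h import *
r.move_straight(S(58,0,200),feed=50)
print(r.move_straight(S(-73,0,200),feed=50),r.read_contact_force())
r.move_straight(S(-68,0,200),feed=50)
r.move_straight(S(-68,0,300),feed=200)
r.move_straight(S(-60,0,380),feed=250)
w=r.get_image("wrist");save(w,"w3");np.save("w3.npy",w,allow_pickle=True);print(r.read_time_s())
E
```

```text
False [3.67417563 0.80260341 1.38412757]
19.5333
```

View pics/w3.png

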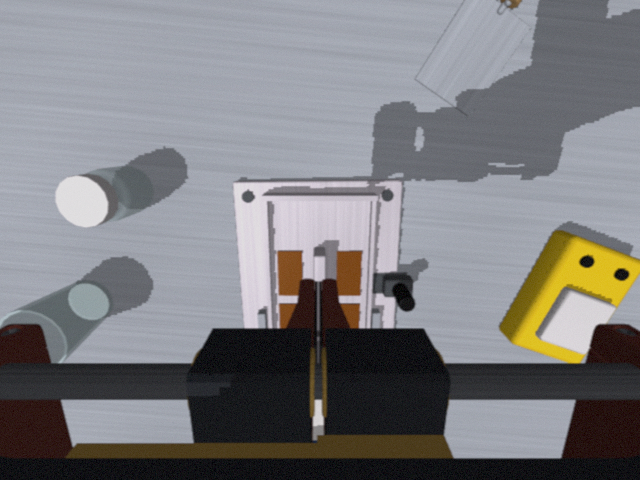

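```bash
python3 - <<'E'
from h import *
d=np.load("w3.npy",allow_pickle=True).item()
for n,uv,z in [("wall front edge L",(267,193),34),("wall front R",(379,193),34),("wall rear edge L",(274,202),34),("rear R",(372,202),34),("rib front",(319.5,249),48),("bed front",(319,181),12)]:
    q=onz(d,uv,z)[:2]-O;print(n,q@EX,q@EY)
E
```

```text
wall front edge L -91.60569210932145 -48.54667430286985
wall front R -91.52952997969285 56.63507439896767
wall rear edge L -83.08626945598051 -42.28151386505564
rear R -83.01989177272281 50.42942249205464
rib front -40.854412550962365 0.7291678499520327
bed front -100.3317895885234 0.35326434191965816
```

```bash
python3 - <<'E'
from h import *
r.grip(0.4)
r.move_straight(S(-10,1,280),feed=250)
r.move_straight(S(-10,1,215),feed=150)
print("down",r.move_straight(S(-10,1,206),feed=30,threshold=3))
z=r.read_ee_pos()[2]; r.grip(0.0); print("op",r.read_opening()*88,r.read_grip_force(),z)
r.move_straight(S(-10,1,z+25),feed=50)
r.move_straight(S(-10,1,z+140),feed=150)
f=r.read_contact_force();print("F",f,r.read_ft_torque())
QL=down(np.pi+0.433)
r.move_straight([536,-266,z+140],feed=180,ori=QL)
r.move_straight([536,-266,z+23],feed=100)
np.save("z.npy",z)
d=r.get_image("top");save(d,"t2",(340,170,460,290),5)
d=r.get_image("wrist");np.save("w4.npy",d,allow_pickle=True);save(d,"w4");print(r.read_time_s(),r.read_opening()*88)
E
```

```text
down False
op 12.012508906137912 30.000012516975403 205.97587548103033
F [-1.04813077 -0.26126303 -4.94656341] [ 0.08780984 -0.00031777 -0.00785941]
28.3833 11.983415163853715
```

View pics/w4.png

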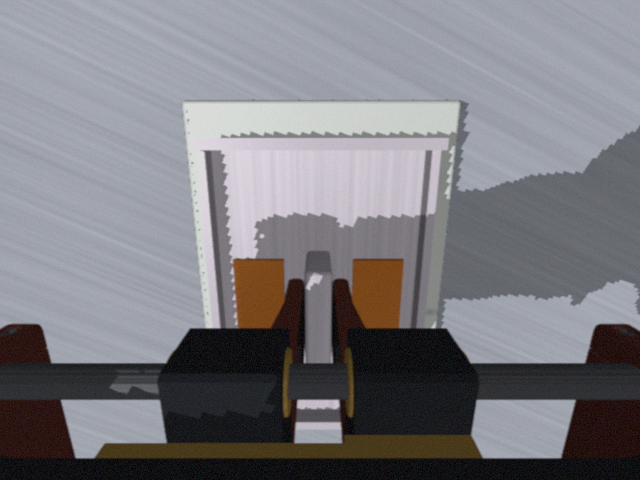

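```bash
python3 - <<'E'
from h import *
d=np.load("w4.npy",allow_pickle=True).item()
e=np.array([np.cos(.433),np.sin(.433)]);n=np.array([-e[1],e[0]]);C=np.array([536,-266])
for nm,uv,z in [("slab R",(183.5,101),25),("slab L",(461,101),25),("tray R",(203,138),57),("tray L",(449,138),57),("wall rear R",(203,149.5),57),("wall rear L",(448,149.5),57)]:
    q=onz(d,uv,z)[:2]-C;print(nm,(q@e).round(1),(q@n).round(1))
E
```

```text
slab R -96.3 -67.7
slab L -96.2 69.9
tray R -78.6 -49.6
tray L -78.5 54.2
wall rear R -73.9 -50.0
wall rear L -73.8 54.3
```

```bash
python3 - <<'E'
from h import *
z=float(np.load("z.npy"));e=np.array([np.cos(.433),np.sin(.433)]);n=np.array([-e[1],e[0]])
c=np.array([536,-266])-2.5*e-1*n
r.move_straight([*c,z+18],feed=50)
print(r.move_straight([*c,z+11],feed=10,threshold=1.5),r.read_ee_pos()[2]-z)
r.wait(.3); r.grip(0.35); r.wait(.2)
r.move_straight([*c,z+60],feed=60); r.move_straight([*(c-130*e),z+190],feed=200)
w=r.get_image("wrist");save(w,"w5");print(r.read_time_s())
E
```

```text
True 13.071728157915942
32.2583
```

View pics/w5.png

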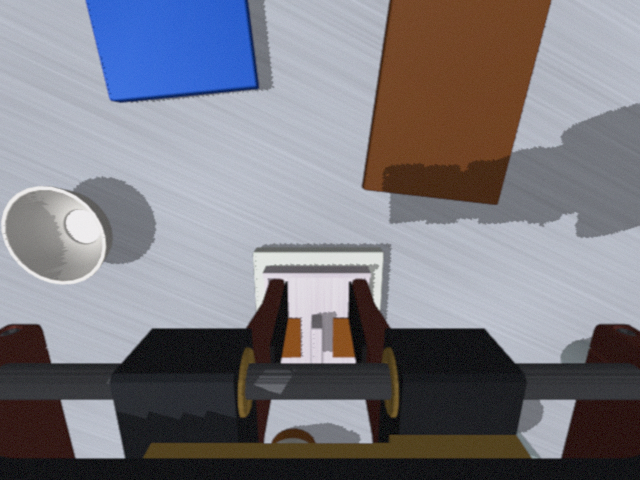

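The tray sits on the slab: slab edges are at columns 254 and 383, tray edges at about 264 and 372, so both centre on about 318. Contact came at 13.07 mm against the expected 13.

```bash
python3 -c "
from workcell import r
print(r.close_job())"
```

```text
the job is handed in; nothing more can be done
None
```

The job is handed in at about 32 s of robot time: jar upright on bare bench, stop aside at about 51 mm, and the tray drawn clear of the roof, lifted level by its rib and set down on the marble slab, centred to within a few millimetres by the wrist camera.

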